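# Lever the microscope base up onto its catch

### The job

The front of the microscope's hinged base has dropped. Take the pry bar, put its blade over the fulcrum block and under the base's front edge, and press the handle down until the spring catch at the base's side pops out over its rest, without forcing the base hard against its top stop. Let the base down gently onto the catch, then pull the bar out and lay it flat on the bench away from the base and the fulcrum block, leaving everything else alone.

Things in the scene. Friction and masses are not known exactly. Their poses are not given: they have to be found in the camera images.
- stand: Fixed rear feet of the microscope, carrying its hinged base: black plate 170 mm wide (x), 228 deep (y 0 to 228), 24 thick; hinge along x at y 200, z 34. Origin: on the bench below the middle of the base's front edge. y: from front edge to rear (the bar goes in along +y); z up. Microscope 380 mm tall, not overhanging the front edge. The dropped front edge presses down with 20 to 35 N.
- lip (a point): Middle of the lower front edge of the base (moves with it). Dropped it is 22 mm over the bench, at the top stop about 14 mm higher. Below and behind it is free space down to the bench, more than 60 mm deep.
- base (a joint): Hinge of the base in rad: 0 = dropped on its lower stop, grows as the front rises (0.01 rad = 2 mm at the front edge), 0.072 = rigid top stop. No spring: it falls back if not held. Lifting takes about 5 to 12 N at the handle's end; at the stop keep below about 20 N there (80 N at the base's edge).
- catch (a joint): Spring bolt (12 mm square, about 2 N) in the base's +x side, 30 mm behind the front edge, in m: 0 = pushed in by the rest post beside it, 0.009 = sprung out over the post's top, which then holds the base up. The post's height differs each time: the bolt springs out somewhere between 0.04 and 0.063 rad of the base hinge, always before the top stop.
- fulcrum: Steel fulcrum block fixed to the bench in front of the base, foot 70 x 36 mm. Origin at the centre of its underside; x as the stand's: the 60 mm long half-round ridge (radius 8 mm) runs along x.
- fulcrum_top (a point): Middle of the top of the fulcrum's ridge, 28 mm over the bench, 45 to 60 mm in front of the base's front edge.
- bar: Loose pry bar, 0.34 kg, 260 mm long, on the bench. Origin in its flat underside; +y along it to the tip, z up. Steel blade 24 wide, 8 thick, y -5 to +135 mm; grey handle 22 wide, 20 tall, y -125 to 0. Balances near y = +13. With its tip 20 mm under the base edge and its blade over the fulcrum it stays by itself, handle raised; the handle then moves about 3 mm per mm of lift.
- bar_tip (a point): Middle of the lower edge of the blade's tip.
- bar_handle (a point): Centre of the top face of the bar's handle.
- dish: Bystander: flat glass dish, 80 mm across, 14 mm tall. Origin under its centre. Leave alone.
- scissors: Bystander: scissors lying flat, about 160 mm long, 10 mm tall; blades to +y. Leave alone.
- jar: Bystander: capped jar, 60 mm across, 75 mm tall. Origin under its centre. Leave alone.
- bottle_a: Bystander: green-capped clear bottle, 80 mm across, 170 mm tall. Origin under its centre. Leave alone.
- tray: Bystander: white open tray, 140 x 90 mm, 25 mm tall. Origin under its centre. Leave alone.
Things that resemble listed ones, but are neither listed nor needed, are in the scene too. What is shaped like the fulcrum but blue is not meant.

How it is judged:
By the outcome, as a careful person would: the job done as asked, in the order asked, and still so for the second after the job is handed in, with the robot touching nothing.
It also fails if it takes over 72 s, if anything falls off the work surface, if the arm or the gripper's body presses on something with over 40 N, if the wrist force passes 120 N, or if a joint passes its speed limit or range.

### The arm

A 6-joint arm with a two-finger parallel gripper is mounted at the origin on the work surface. World frame = base frame: x ahead of the robot, y to its left, z up, the work surface at z = 0. Lengths are in m, angles in degrees, forces in N, time in s.
With the tool pointing down it reaches from about 0.325 to 0.85 m from the base axis. Payload 15.5 kg.
Tool frame: the origin (TCP) lies at the very end of the fingers, on their centre line; the grasp point (between the pads) lies arm.grip_depth behind it (arm.grip_depth is the distance from the TCP to the grasp point, in m); z points along the fingers, y is the direction in which the jaws open and shut (so a half turn about z gives the same grasp; the last joint's range is limited). The gripper opens to 91 mm and grips with 3 to 60 N. Pads are 32 mm wide; open, the fingers measure 118 mm over their backs; the gripper's body (76 mm by 178 mm) begins 60 mm behind the grasp point.
Start: joints at [67.351, 28.281, 77.091, -0, 74.628, -5.472], TCP at [0.185, 0.597, 0.214] pointing down, gripper open.
Joint ranges: [-166.48, 166.48], [-47.26, 123.95], [12.59, 153.08], [-70.14, 250.14], [6.76, 159.57], [-176.63, 176.63]. Speed limits (degrees/s): [108.29, 108.29, 147.25, 172.46, 172.46, 172.46].

### API

Orientations are given as a 3x3 rotation matrix whose columns are the frame's x, y, z axes.
In Python, from rig import arm gives the robot as it stands. Calls block until the motion is done:
- arm.move_to(position, orientation): joint-space move of the TCP to a pose.
- arm.move_l(position, orientation=None, feed=0.15): straight line of the TCP; orientation=None keeps the orientation; feed is the mean speed in m/s.
- arm.move_joints(angles): joint-space move.
- arm.grip(opening): finger opening in m; the grip force is fixed at half the most; returns when the fingers have stopped.
- arm.sleep(seconds).
- arm.solve_ik(position, orientation): joint angles nearest the present ones, or None.
- arm.snapshot(name): name is "scene" or "top"; returns the picture (480x640x3 uint8, red, green, blue); there is no depth.
- arm.get_calibration(name): a dict with "intrinsics" (3x3 intrinsics, pixels), "cam_to_world" (4x4, takes a point from camera to world coordinates). Camera axes: x right, y down, z forward; pixel columns grow to the right and rows downward; lengths in m; the calibration is good to about 2 mm. A picture is of the moment at which its call begins. get_calibration takes no time and is no camera call.
A pose or a line that the arm cannot do raises arm.Unreachable and nothing moves.
- arm.sign_off(): hands the job in, once; it reports no verdict.
Readings, each from a call of its own:
- arm.current_t(): time.
- arm.current_joint_positions(): joint angles.
- arm.current_dq(): joint speeds.
- arm.current_tau(): joint torques, N m.
- arm.current_ee_pos(): TCP position.
- arm.current_tool_rot(): TCP orientation.
- arm.current_force(): force on the tool from outside, world axes, zero at the start.
- arm.current_torque(): the same for the moment, N m.
- arm.current_width(): finger opening in m.
Only numpy, scipy, OpenCV 4.12 (cv2) and the standard library are available. Lean on these libraries where they do the work, as an engineer would, in place of code of your own. Each camera call takes 0.05 s, during which the arm holds its last target.

## Working session

There is one attempt and no reset: what is moved stays moved. The work goes in short steps, each a Python script; the robot and the scene stay as the last script left them, time stands still between calls to the robot, and variables do not carry over. Pictures are saved under pics/ and viewed, and the job is handed in when it is done.

```bash
mkdir -p pics; ls; python3 - <<'E'
from rig import arm
import cv2
for n in ("scene","top"):
    im=arm.snapshot(n); cv2.imwrite(f"pics/{n}0.png",im[:,:,::-1])
    c=arm.get_calibration(n); print(n,c["intrinsics"],c["cam_to_world"])
print(arm.grip_depth,arm.current_t(),arm.current_tool_rot(),arm.current_force())
E
```

```text
pics
scene [[606.20525698   0.         321.13482493]
 [  0.         606.20525698 237.57151145]
 [  0.           0.           1.        ]] [[ 0.56245294  0.57466785 -0.59447754  1.31675887]
 [ 0.82680651 -0.3962471   0.39922329 -0.45765115]
 [-0.00613921 -0.71606221 -0.69800947  0.95538183]
 [ 0.          0.          0.          1.        ]]
top [[496.35016754   0.         319.20142089]
 [  0.         496.35016754 234.1253979 ]
 [  0.           0.           1.        ]] [[ 0.00863271 -0.99711973  0.07535061  0.49793126]
 [-0.99993973 -0.00911918 -0.00611443  0.04250184]
 [ 0.00678395 -0.07529328 -0.99713836  1.04858747]
 [ 0.          0.          0.          1.        ]]
0.0188 0.1 [[-9.55402716e-01  2.95305670e-01 -4.60983336e-04]
 [ 2.95305998e-01  9.55402171e-01 -1.02943144e-03]
 [ 1.36427538e-04 -1.11965274e-03 -9.99999364e-01]] [ 0.17717028 -0.44269207  0.63806976]
```

View pics/scene0.png

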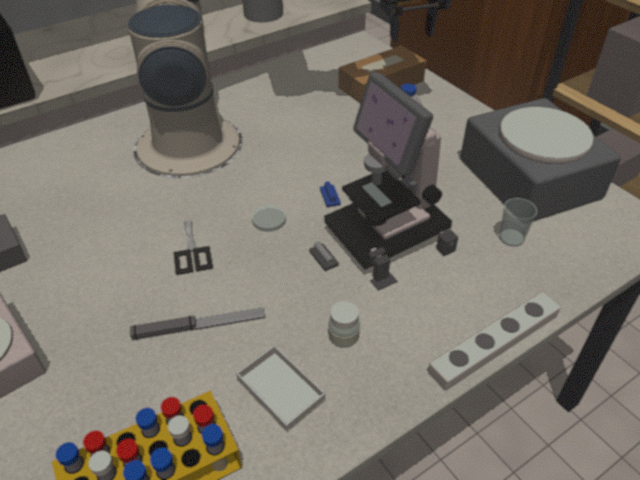

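View pics/top0.png

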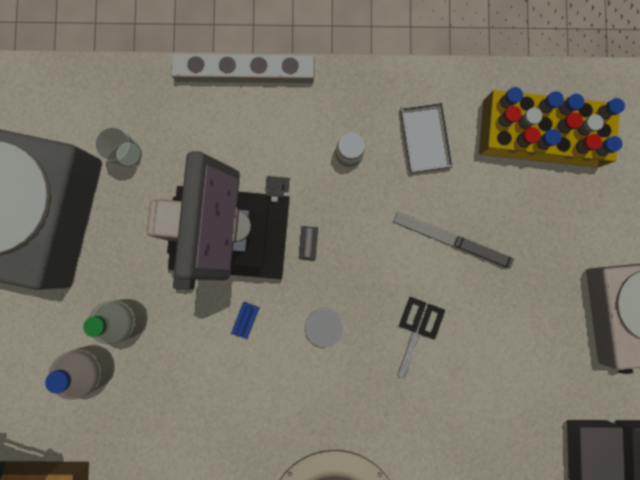

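```bash
python3 - <<'E'
import cv2,numpy as np
t=cv2.imread("pics/top0.png");s=cv2.imread("pics/scene0.png")
b=lambda i:cv2.convertScaleAbs(i,alpha=1.8)
cv2.imwrite("pics/c1.png",b(cv2.resize(t[170:290,260:360],None,fx=5,fy=5,interpolation=2)))
cv2.imwrite("pics/c2.png",b(cv2.resize(s[180:300,300:460],None,fx=5,fy=5,interpolation=2)))
cv2.imwrite("pics/c3.png",b(cv2.resize(t[200:280,385:520],None,fx=5,fy=5,interpolation=2)))
E
```

```text
(no output)
```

View pics/c1.png

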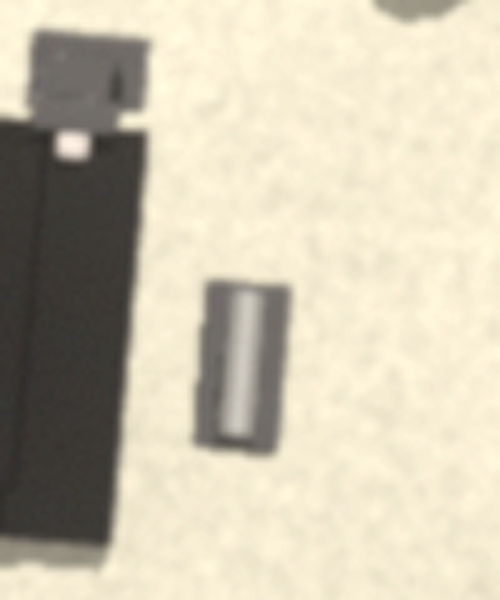

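View pics/c2.png

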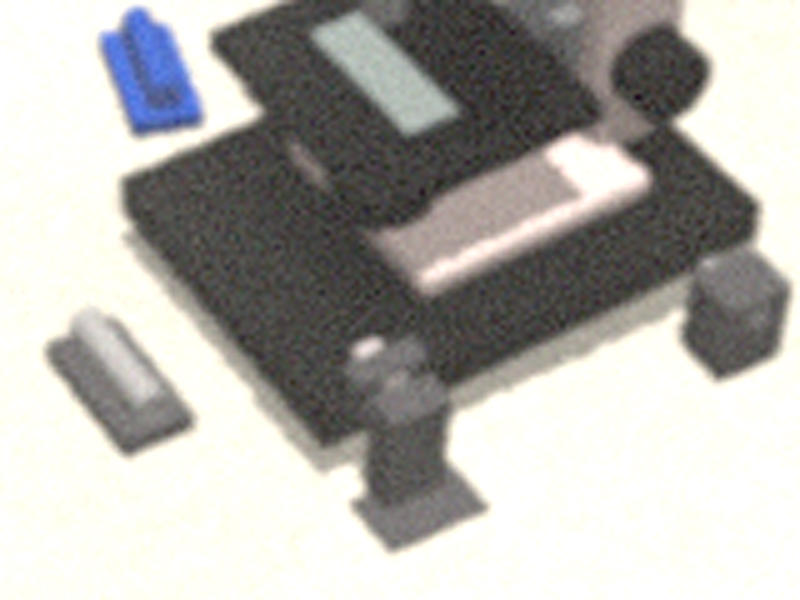

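View pics/c3.png

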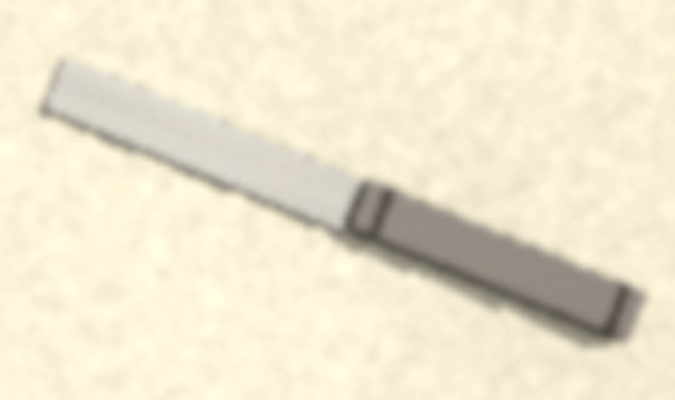

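```bash
cat > h.py <<'E'
import numpy as np,cv2
from rig import arm
def ray(cam,uv,z):
    c=arm.get_calibration(cam);K=c["intrinsics"];T=c["cam_to_world"]
    d=T[:3,:3]@np.linalg.solve(K,np.array([uv[0],uv[1],1.]));o=T[:3,3]
    return o+d*(z-o[2])/d[2]
def proj(cam,P):
    c=arm.get_calibration(cam);K=c["intrinsics"];T=np.linalg.inv(c["cam_to_world"])
    p=K@(T[:3,:3]@np.asarray(P)+T[:3,3]);return p[:2]/p[2]
def save(cam,name,box=None,f=1,a=1.8):
    im=arm.snapshot(cam)[:,:,::-1]
    if box: im=im[box[2]:box[3],box[0]:box[1]]
    cv2.imwrite("pics/"+name,cv2.convertScaleAbs(cv2.resize(im,None,fx=f,fy=f,interpolation=2),alpha=a))
E
python3 - <<'E'
from h import *
np.set_printoptions(precision=4,suppress=True)
t=cv2.imread("pics/top0.png");s=cv2.imread("pics/scene0.png")
g=lambda x,y,x0,y0:(x0+x/5-.4,y0+y/5-.4)
A=ray("top",g(146,130,260,170),.046);B=ray("top",g(108,543,260,170),.046)
print("front edge top",A,B,np.linalg.norm(A-B),(A+B)/2,"dir",np.degrees(np.arctan2(*(A-B)[1::-1])))
A=ray("scene",g(325,440,300,180),.046);B=ray("scene",g(125,182,300,180),.046)
print("front edge scene",A,B,np.linalg.norm(A-B),(A+B)/2,np.degrees(np.arctan2(*(A-B)[1::-1])))
# fulcrum ridge: bright
for p,q in [((247,292),(235,437))]:
    A=ray("top",g(*p,260,170),.028);B=ray("top",g(*q,260,170),.028);print("ridge top",A,B,np.linalg.norm(A-B),(A+B)/2)
A=ray("scene",g(150,400,300,180),.026);B=ray("scene",g(85,315,300,180),.026);print("ridge scene",A,B,np.linalg.norm(A-B),(A+B)/2)
F=[ray("top",g(*p,260,170),.012) for p in [(207,281),(290,287),(275,453),(195,443)]];print("foot",np.mean(F,0),[np.linalg.norm(F[i]-F[i-1]) for i in range(4)])
# bar
P=[(62,62,.008),(43,110,.008),(640,292,.01),(625,340,.01),(378,185,.02),(352,232,.02),(628,285,.02),(606,335,.02)]
W=[ray("top",g(x,y,385,200),z) for x,y,z in P]
for w in W: print(w)
tip=(W[0]+W[1])/2; h=(W[6]+W[7])/2;h0=(W[4]+W[5])/2
print("tip",tip,"hend",h,h0,np.linalg.norm((tip-h)[:2]),"dirs",[np.degrees(np.arctan2(v[1],v[0])) for v in (tip-h,tip-h0,h0-h)])
E
```

```text
front edge top [0.6518 0.099  0.046 ] [0.4841 0.112  0.046 ] 0.16822066307883637 [0.568  0.1055 0.046 ] dir -4.452376386007078
front edge scene [0.6654 0.0862 0.046 ] [0.4897 0.1076 0.046 ] 0.17704604296230128 [0.5775 0.0969 0.046 ] -6.9581156490410505
ridge top [0.5875 0.0574 0.028 ] [0.5277 0.0617 0.028 ] 0.06000641823277687 [0.5576 0.0596 0.028 ]
ridge scene [0.5906 0.0511 0.026 ] [0.5326 0.0569 0.026 ] 0.05834932028001252 [0.5616 0.054  0.026 ]
foot [0.5579 0.0595 0.012 ] [np.float64(0.06804456011505455), np.float64(0.03489330299886242), np.float64(0.06981130299979034), np.float64(0.03363904816468306)]
[ 0.6249 -0.1278  0.008 ]
[ 0.6045 -0.1197  0.008 ]
[ 0.5299 -0.3697  0.01  ]
[ 0.5098 -0.363   0.01  ]
[ 0.5732 -0.2573  0.02  ]
[ 0.5535 -0.2463  0.02  ]
[ 0.5325 -0.3608  0.02  ]
[ 0.5117 -0.3513  0.02  ]
tip [ 0.6147 -0.1237  0.008 ] hend [ 0.5221 -0.356   0.02  ] [ 0.5633 -0.2518  0.02  ] 0.25009729972684347 dirs [np.float64(68.26351603646296), np.float64(68.14389053192349), np.float64(68.41074069227537)]
```

```bash
cat >> h.py <<'E'
PHI0=np.radians(68.26)
def bfr(phi,th):  # bar axes, th = tip-down pitch
    by=np.array([np.cos(phi)*np.cos(th),np.sin(phi)*np.cos(th),-np.sin(th)])
    bx=np.array([np.sin(phi),-np.cos(phi),0]); return bx,by,np.cross(bx,by)
SG=1
def R(phi,th):
    bx,by,bz=bfr(phi,th); return np.column_stack([SG*by,SG*bx,-bz])
GY=-0.035; GZ=0.004
ORG0=np.array([.5647,-.2491,0])
def tcp(org,phi,th,gy=GY,gz=GZ):
    bx,by,bz=bfr(phi,th); return org+gy*by+gz*bz
PHI=np.radians(85.7)
F=np.array([.5586,.0596,0]); 
def org_at(d,th,c):  # bar origin so tip is d past the ridge (horizontal), underside clearance c over ridge
    h=np.array([np.cos(PHI),np.sin(PHI),0])
    z=.020+(.008+c)/np.cos(th)-d*np.tan(th)
    tip=F+h*d+np.array([0,0,z]); return tip-.135*bfr(PHI,th)[1]
E
python3 - <<'E'
import h
from h import *
np.set_printoptions(precision=3,suppress=True)
for sg in (1,-1):
    h.SG=sg
    print(sg)
    for p,r in [((.17,.40,.52),arm.current_tool_rot()),(tcp(ORG0,PHI0,0),R(PHI0,0)),(tcp(ORG0,PHI0,0)+[0,0,.15],R(PHI0,0)),(tcp(org_at(-.03,np.radians(21),.001),PHI,np.radians(21)),R(PHI,np.radians(21))),(tcp(org_at(.067,np.radians(21),.001),PHI,np.radians(21)),R(PHI,np.radians(21))),((.43,-.0,.5),R(PHI0,0)),((.5,-.2,.3),R(PHI0,0)),
      (tcp(org_at(.067,0,0),PHI,0,-.11,.02),R(PHI,0))]:
        print(np.array(p),arm.solve_ik(p,r))
E
```

```text
1
[0.17 0.4  0.52] [ 59.099   2.818  67.281  -0.008 109.964 -13.728]
[ 0.552 -0.282  0.004] [-32.561  42.43   88.375  -0.     49.196 -10.821]
[ 0.552 -0.282  0.154] [-32.561  31.28   81.956  -0.     66.764 -10.821]
[ 0.545 -0.127  0.106] [ -6.291  32.093  95.31  -26.008  54.762  13.589]
[ 0.552 -0.03   0.069] [  3.658  36.187  94.622 -25.652  55.07   23.891]
[ 0.43 -0.    0.5 ] [ -7.967   2.283  70.703  -0.    107.014  13.773]
[ 0.5 -0.2  0.3] [-28.156  16.874  81.882  -0.     81.244  -6.416]
[ 0.545 -0.118  0.048] [-18.334  35.301  96.197  -0.     48.502 -14.034]
-1
[0.17 0.4  0.52] [ 59.099   2.818  67.281  -0.008 109.964 -13.728]
[ 0.552 -0.282  0.004] [-32.561  42.43   88.375  -0.     49.196 169.179]
[ 0.552 -0.282  0.154] [-32.561  31.28   81.956  -0.     66.764 169.179]
[ 0.545 -0.127  0.106] [  -6.291   32.093   95.31   -26.008   54.762 -166.411]
[ 0.552 -0.03   0.069] [   3.658   36.187   94.622  -25.652   55.07  -156.109]
[ 0.43 -0.    0.5 ] [  -7.967    2.283   70.703   -0.     107.014 -166.227]
[ 0.5 -0.2  0.3] [-28.156  16.874  81.882  -0.     81.244 173.584]
[ 0.545 -0.118  0.048] [-18.334  35.301  96.197  -0.     48.502 165.966]
```

```bash
python3 - <<'E'
from h import *
np.set_printoptions(precision=4,suppress=True)
arm.move_to((.17,.40,.52),arm.current_tool_rot()); print(arm.current_t())
arm.move_to((.43,0,.5),R(PHI0,0)); print(arm.current_t())
arm.grip(.05)
p=tcp(ORG0,PHI0,0)
arm.move_to(p+[0,0,.10],R(PHI0,0)); print(arm.current_t())
save("top","t1.png",(360,560,150,310),4)
save("scene","s1.png",(80,320,150,330),3)
print(arm.current_t(),arm.current_ee_pos(),arm.current_width(),arm.current_force())
E
```

```text
1.4667
3.2083
5.8
5.9 [ 0.5524 -0.2814  0.105 ] 0.04997428930807361 [ 0.432  -0.2645 -0.0374]
```

View pics/s1.png

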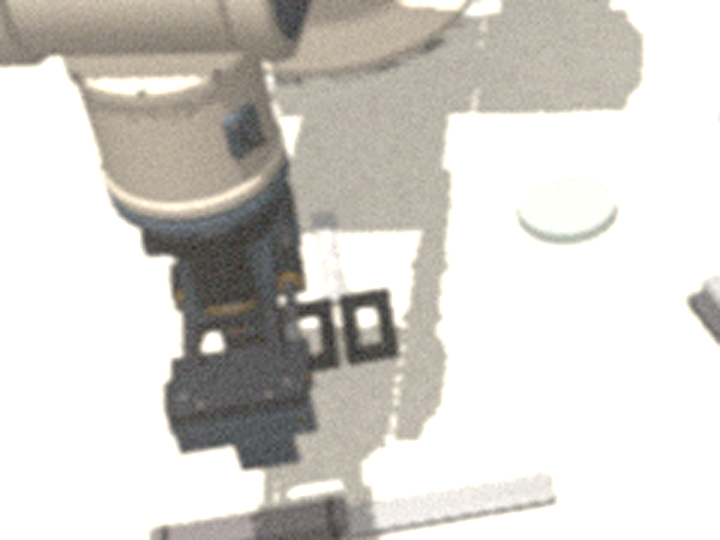

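View pics/t1.png

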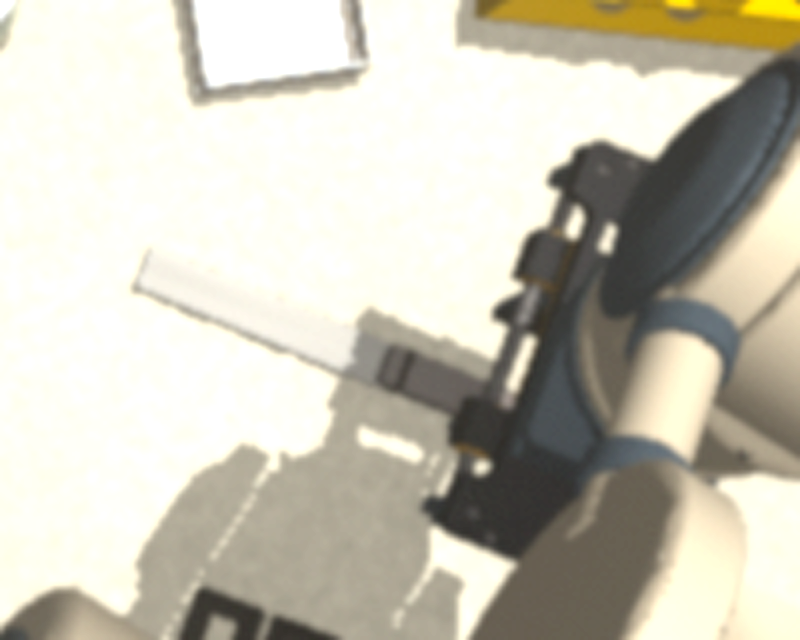

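```bash
python3 - <<'E'
from h import *
np.set_printoptions(precision=4,suppress=True)
p=tcp(ORG0,PHI0,0)
arm.move_l(p,feed=.08); print(arm.current_ee_pos(),arm.current_force())
arm.grip(.0); print(arm.current_width(),arm.current_force())
arm.move_l(p+[0,0,.09],feed=.1)
print(arm.current_width(),arm.current_force(),arm.current_torque())
th=np.radians(21)
o=org_at(-.03,th,.001)
arm.move_to(tcp(o,PHI,th),R(PHI,th))
save("top","t2.png",(260,460,150,310),4)
save("scene","s2.png",(160,420,160,340),3)
print(arm.current_t(),arm.current_ee_pos(),tcp(o,PHI,th),arm.current_width(),arm.current_force())
bx,by,bz=bfr(PHI,th)
tip=o+.135*by
print("exp tip px (under corner +x,-x)",[proj(c,tip+s*.012*bx+.008*bz) for c in("top","scene") for s in(1,-1)])
E
```

```text
[ 0.5521 -0.2818  0.0045] [0.125  0.2915 0.4407]
0.02203104507973812 [ 1.1368 -0.5148  1.6211]
0.02144405387665311 [-0.1442  1.11   -3.2492] [-0.2549  0.1413  0.0095]
9.75 [ 0.5446 -0.128   0.1056] [ 0.5446 -0.1271  0.1058] 0.02174354313264106 [-0.3415 -0.3427 -3.2758]
exp tip px (under corner +x,-x) [array([321.5203, 236.5972]), array([320.5295, 248.4302]), array([316.0285, 249.6811]), array([310.4526, 242.732 ])]
```

View pics/s2.png

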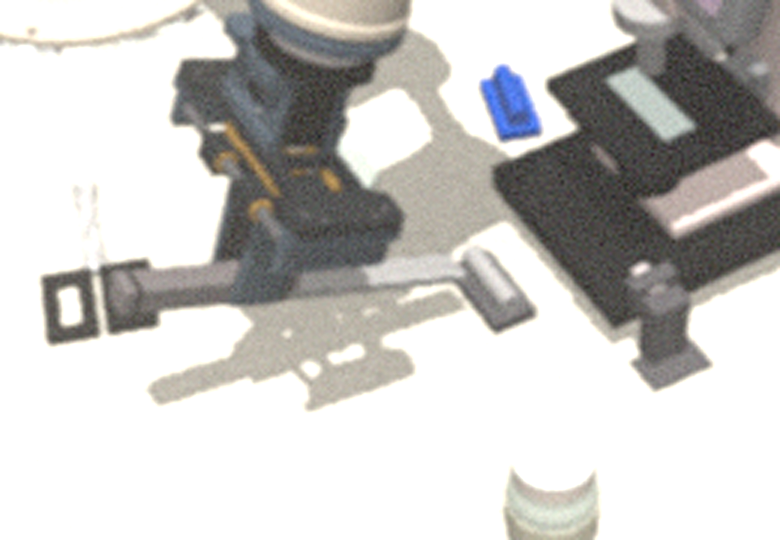

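View pics/t2.png

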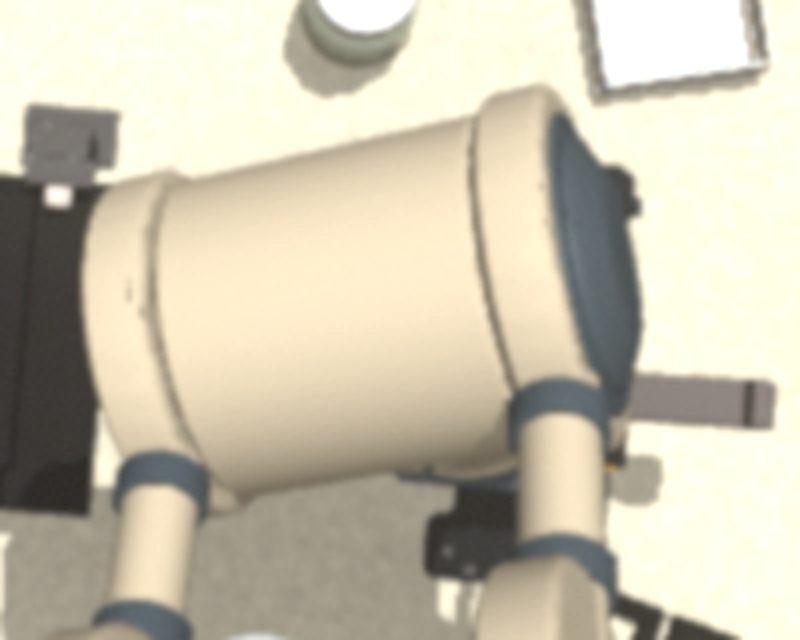

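```bash
python3 - <<'E'
from h import *
save("scene","s3.png",None,1.2,1.4)
save("top","t3.png",None,1.2,1.4)
E
```

```text
(no output)
```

View pics/s3.png

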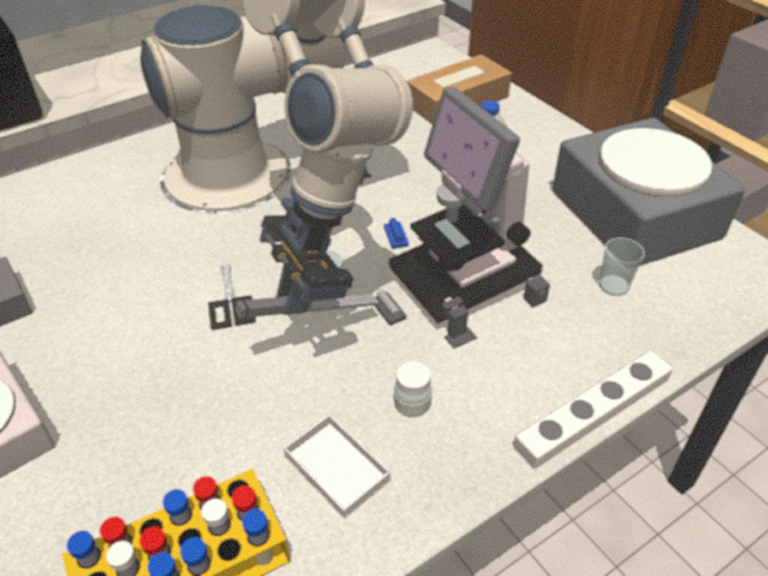

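View pics/t3.png

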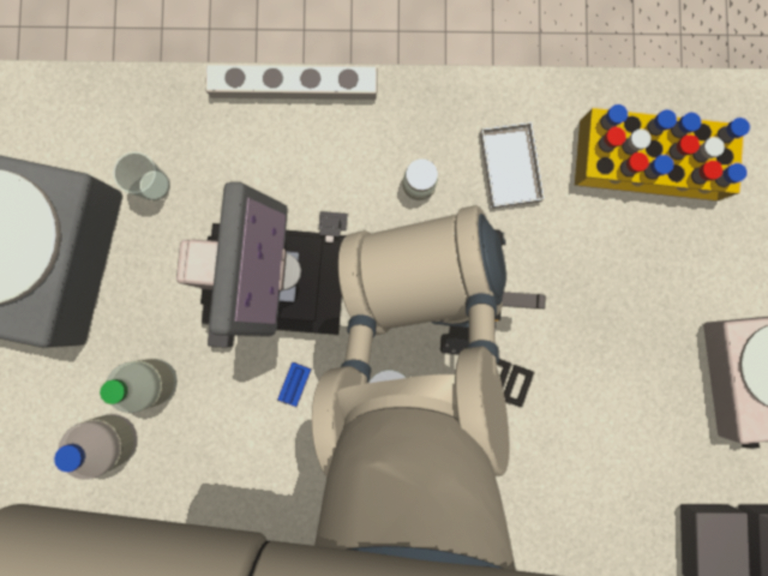

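```bash
cat >> h.py <<'E'
ORG1=np.array([.545,-.21,0])
E
python3 - <<'E'
from h import *
np.set_printoptions(precision=4,suppress=True)
th=np.radians
p=tcp(ORG1,PHI,0,gz=.0055)
q=tcp(ORG1,PHI,0,-.035,.0075)
print(arm.solve_ik(q,R(PHI,th(-18))),arm.solve_ik(q,R(PHI,th(-20))))
arm.move_to(p+[0,0,.08],R(PHI,0))
arm.move_l(p,feed=.08); print(arm.current_ee_pos(),arm.current_force())
arm.grip(.06)
arm.move_l(p+[0,0,.06],feed=.15)
arm.move_to(q+[0,0,.05],R(PHI,th(-18)))
arm.move_l(q,feed=.08)
save("top","t4.png",None,1.2,1.4)
save("scene","s4.png",(160,420,160,340),3)
print(arm.current_t(),arm.current_ee_pos(),q,arm.current_force())
E
```

```text
[-38.8376  44.7075  85.4091  16.8553  61.391  -44.1464] [-39.6905  45.3463  84.5869  18.207   63.1731 -45.5329]
[ 0.5427 -0.2451  0.006 ] [-0.1784  0.5916 -2.9729]
14.2667 [ 0.5426 -0.2451  0.008 ] [ 0.5424 -0.2449  0.0075] [-0.3619  0.421   0.0519]
```

View pics/t4.png

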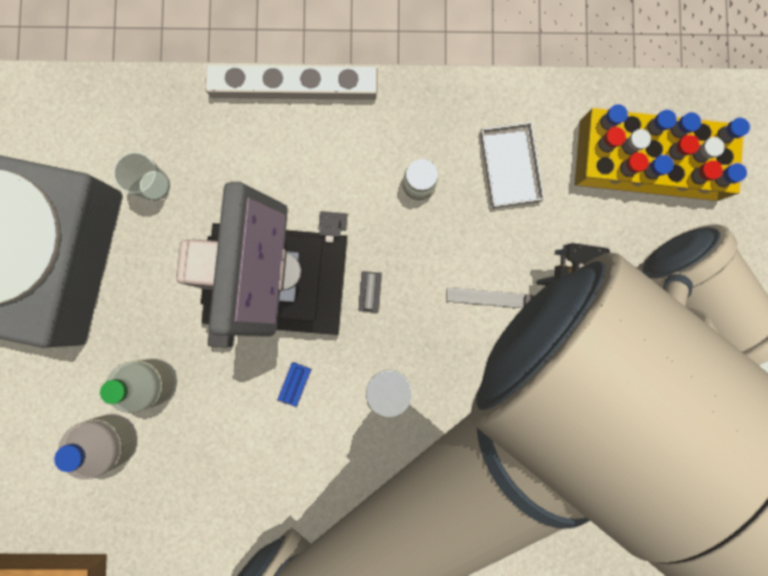

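View pics/s4.png

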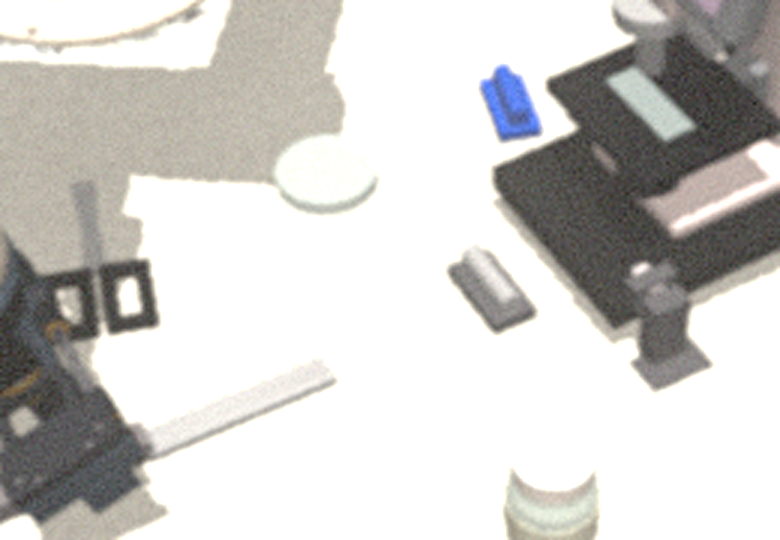

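```bash
cat >> h.py <<'E'
A=np.radians(18)
def tp(org,th): return tcp(org,PHI,th,-.035,.0075),R(PHI,th-A)
E
python3 - <<'E'
from h import *
np.set_printoptions(precision=4,suppress=True)
print(proj("top",ORG1+.135*bfr(PHI,0)[1]+[0,0,.008]))
arm.grip(0); print(arm.current_width())
p=arm.current_ee_pos()
arm.move_l(p+[0,0,.07],feed=.12)
th=np.radians(21)
o=org_at(-.03,th,.001)
arm.move_to(*tp(o,th))
print(arm.current_t(),arm.current_ee_pos()-tp(o,th)[0],arm.current_width(),arm.current_force(),arm.current_joint_positions())
save("scene","s5.png",(160,420,160,340),3,1.5)
save("top","t5.png",None,1.2,1.4)
bx,by,bz=bfr(PHI,th)
tip=o+.135*by
print("exp tip/hend px",[proj("scene",P+s*.012*bx+.008*bz) for P in (tip,tip-.135*by) for s in(1,-1)],[proj("scene",o-.125*by+s*.011*bx+.02*bz) for s in (1,-1)])
E
```

```text
[372.1903 244.788 ]
0.022142978551415896
16.3167 [-0.0003  0.0009 -0.0005] 0.02194115717073471 [-0.4482  0.2323 -2.6416] [-17.2171  30.1323  93.7003  -3.5215  55.6093 -11.0457]
exp tip/hend px [array([316.0285, 249.6811]), array([310.4526, 242.732 ]), array([260.1218, 255.4101]), array([254.8756, 247.9403])] [array([202.5046, 256.0444]), array([198.056 , 248.7081])]
```

View pics/s5.png

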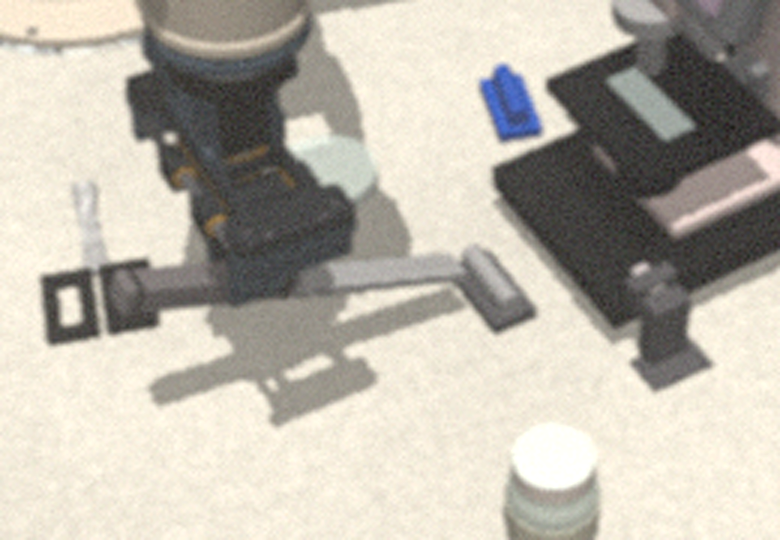

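View pics/t5.png

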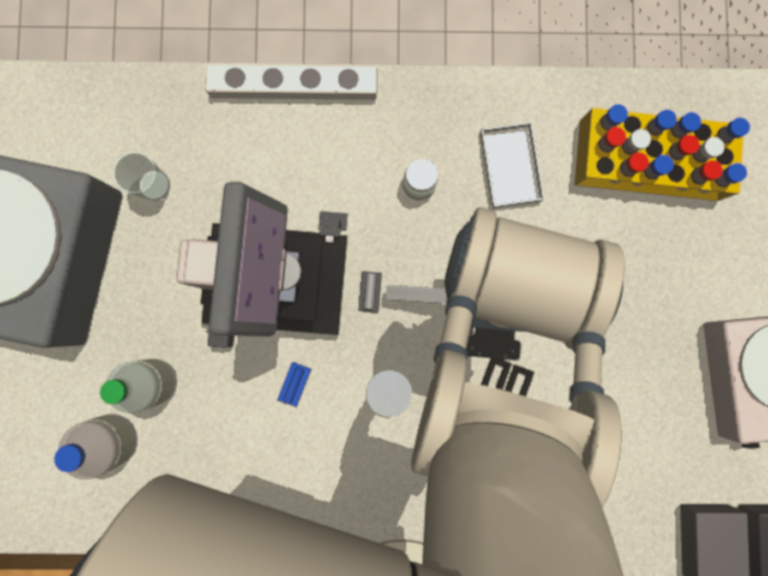

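```bash
python3 - <<'E'
from h import *
np.set_printoptions(precision=4,suppress=True)
th=np.radians(21)
for d,c in ((-.03,.0025),(.0,.0025),(.03,.0025)):
    o=org_at(d,th,c)
    arm.move_l(*tp(o,th),feed=.06)
    print(d,arm.current_t(),arm.current_ee_pos()-tp(o,th)[0],arm.current_force())
save("scene","s6.png",(260,420,180,300),5,1.5)
save("top","t6.png",(240,440,170,320),4,1.4)
E
```

```text
-0.03 16.6667 [-0.0001 -0.0009 -0.0002] [-0.5361  0.1542 -3.7874]
0.0 17.35 [0.0001 0.0001 0.    ] [ 0.403   0.4518 -3.0833]
0.03 18.0333 [ 0.      0.0001 -0.    ] [ 0.6264 -0.2296 -3.119 ]
```

View pics/s6.png

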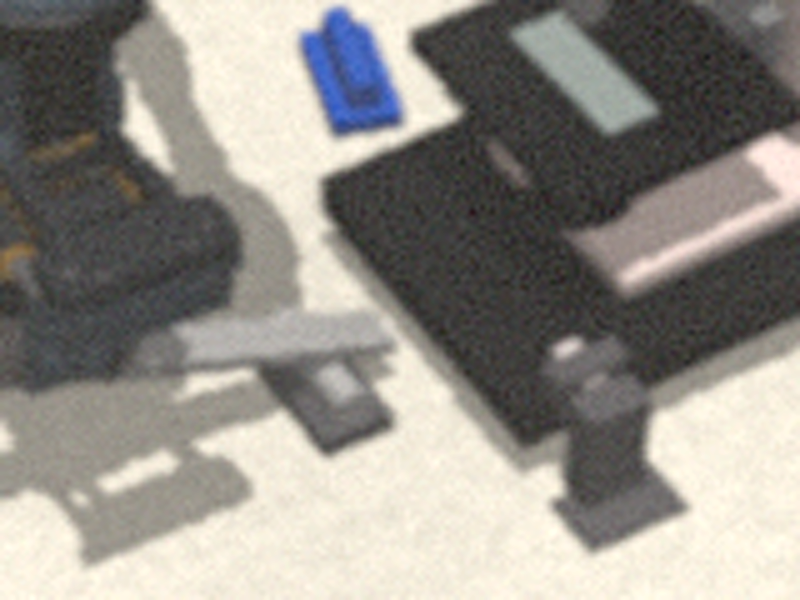

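View pics/t6.png

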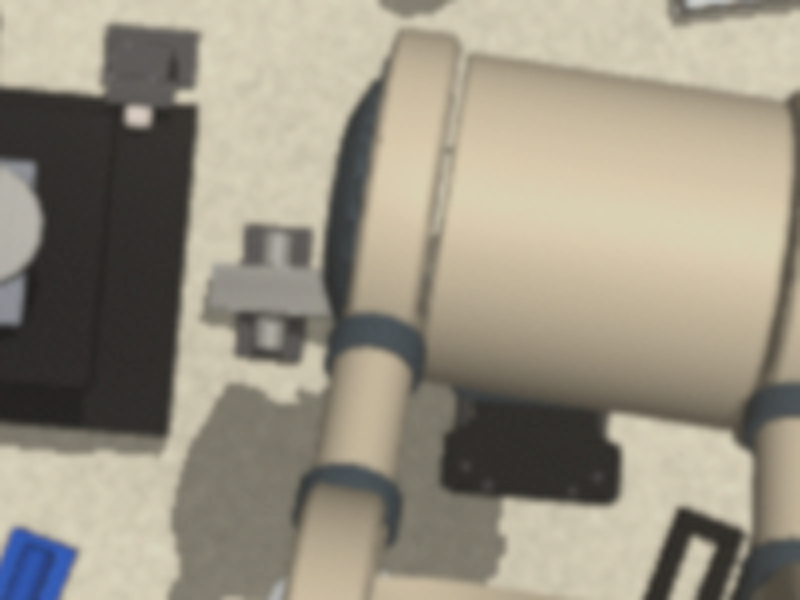

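```bash
python3 - <<'E'
from h import *
np.set_printoptions(precision=1,suppress=True)
th=np.radians(21);o=org_at(.03,th,.0025);bx,by,bz=bfr(PHI,th);tip=o+.135*by
for s in(1,-1):
  P=tip+s*.012*bx+.008*bz
  print((proj("scene",P)-[260,180])*5,(proj("top",P)-[240,170])*4, (proj("scene",P-[0,0,.003])-[260,180])*5)
im=arm.snapshot("scene")[225:265,305:350,::-1]
cv2.imwrite("pics/s7.png",cv2.convertScaleAbs(cv2.resize(im,None,fx=14,fy=14,interpolation=2),alpha=1.6))
E
```

```text
[401.5 333.3] [209.7 259.6] [401.4 338.2]
[373.  299.7] [205.6 305.9] [373.  304.6]
```

View pics/s7.png

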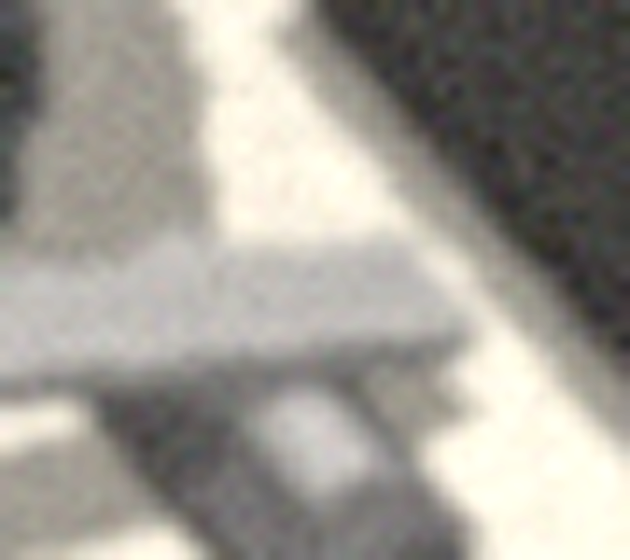

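```bash
python3 - <<'E'
from h import *
np.set_printoptions(precision=4,suppress=True)
th=np.radians(21)
for d,c in ((.038,.0015),(.048,.001),(.055,.001),(.062,.001),(.068,.001)):
    o=org_at(d,th,c)
    arm.move_l(*tp(o,th),feed=.05)
    f=arm.current_force()
    print(d,arm.current_t(),arm.current_ee_pos()-tp(o,th)[0],f,arm.current_torque())
    if np.linalg.norm(f-[0,0,-3.2])>6: break
save("scene","s8.png",(260,420,180,300),5,1.5)
save("top","t8.png",(240,440,170,320),4,1.4)
E
```

```text
0.038 18.5167 [-0.0001  0.0003 -0.0002] [-0.4679  0.0917 -2.6762] [-0.205   0.0651 -0.0274]
0.048 18.8833 [-0.0001  0.0003 -0.0001] [ 0.2759 -0.3456 -2.9862] [-0.1957  0.0909  0.0057]
0.055 19.1833 [-0.0001  0.0003 -0.0001] [ 1.0591  0.0673 -3.3721] [-0.1169  0.0551  0.0033]
0.062 19.4833 [-0.0001  0.0003 -0.0001] [-0.1011  0.2728 -2.1915] [-0.1525  0.0291 -0.0328]
0.068 19.7583 [-0.0001  0.0003 -0.0001] [ 0.1241 -0.1204 -2.9096] [-0.1709  0.0316 -0.0189]
```

View pics/s8.png

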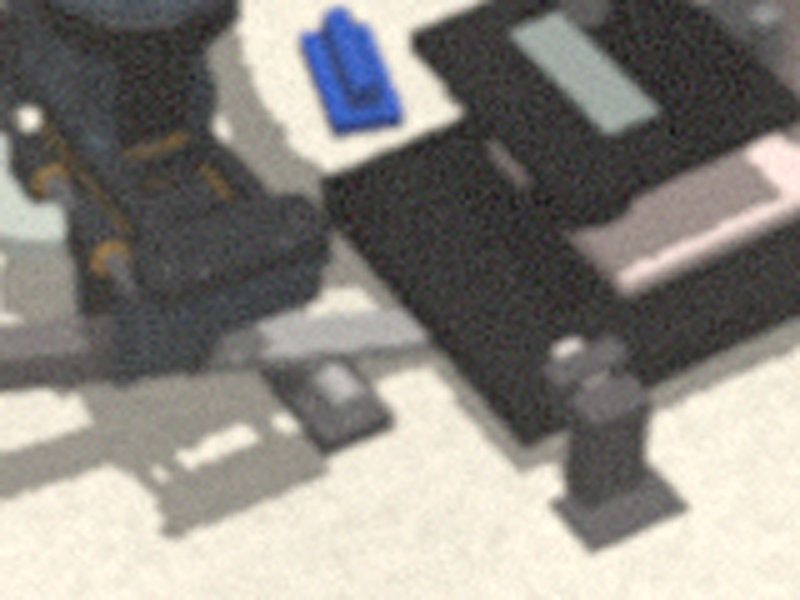

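View pics/t8.png

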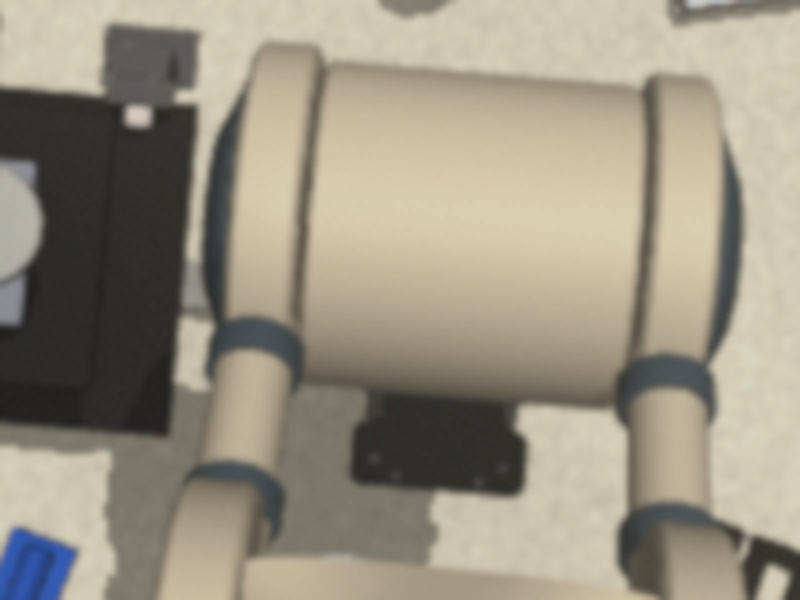

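```bash
python3 - <<'E'
from h import *
np.set_printoptions(precision=4,suppress=True)
for t,c in ((21,0.),(20,-.0005),(19,-.0005),(18,-.0005),(17,-.0005)):
    th=np.radians(t);o=org_at(.069,th,c)
    arm.move_l(*tp(o,th),feed=.03)
    f=arm.current_force()
    print(t,arm.current_t(),f,arm.current_torque())
    if abs(f[2]+3)>4: break
E
```

```text
21 20.1083 [ 0.0476 -0.884  -3.2516] [-0.1859  0.0501  0.0084]
20 20.3583 [ 0.1618  0.6071 -0.7224] [ 0.2473  0.0689 -0.0052]
19 20.6083 [-0.2247  0.893  -0.7728] [0.1236 0.0659 0.0152]
18 20.8583 [ 0.3433  1.3708 -1.2785] [ 0.1596  0.1117 -0.0159]
17 21.1083 [ 0.8644  5.5652 -0.9444] [ 0.9384 -0.1258 -0.0194]
```

```bash
python3 - <<'E'
from h import *
np.set_printoptions(precision=4,suppress=True)
arm.grip(.05); print(arm.current_force())
p=arm.current_ee_pos();z=arm.current_tool_rot()[:,2]
arm.move_l(p-.06*z,feed=.12)
th=np.radians(17);o=org_at(.069,th,0)
bx,by,bz=bfr(PHI,th)
P=o-.112*by+.02*bz
print("press pt",P)
arm.move_to(P+[0,0,.05],R(PHI,0)); arm.grip(0)
print(arm.current_t(),arm.current_width(),arm.current_force())
save("scene","s9.png",(160,420,160,340),3,1.5)
save("top","t9.png",(240,440,170,320),4,1.4)
print([(proj("scene",o-.125*by+s*.011*bx+.02*bz)-[160,160])*3 for s in (1,-1)],(proj("top",o-.125*by+.02*bz)-[240,170])*4)
E
```

```text
[-0.2694  0.3654 -0.7072]
press pt [ 0.5465 -0.1013  0.0986]
23.6083 0.00019064309134372273 [ 0.2982 -0.0695  0.1972]
[array([270.4853, 290.9797]), array([256.2592, 270.183 ])] [631.3401 309.2024]
```

View pics/s9.png

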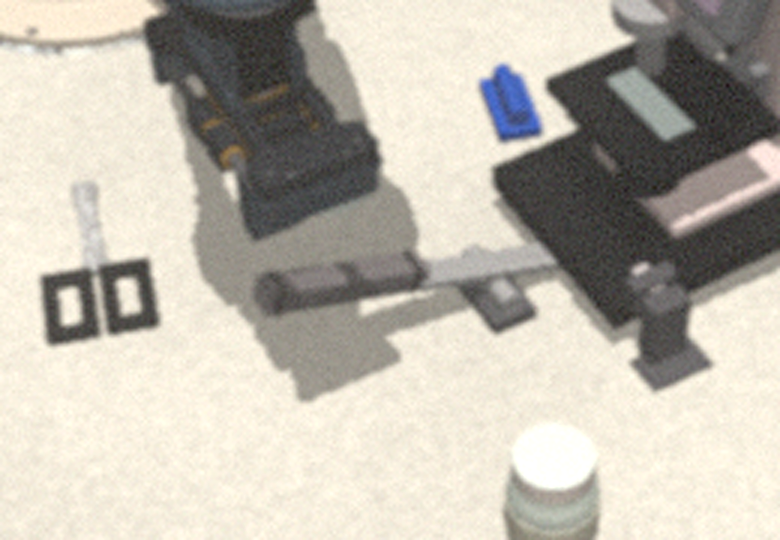

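View pics/t9.png

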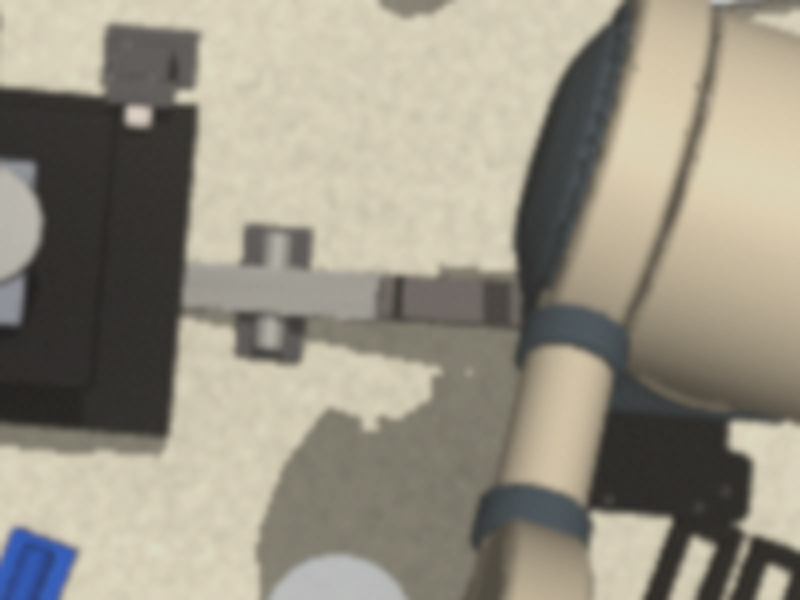

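```bash
cat >> h.py <<'E'
def press(t):
    th=np.radians(t);o=org_at(.069,th,0);bx,by,bz=bfr(PHI,th)
    a=o-.095*by+.02*bz; b=o-.111*by+.02*bz
    return np.array([a[0],a[1],b[2]])
def catchpic(n):
    a=arm.snapshot("scene")[225:305,385:455,::-1];b=arm.snapshot("top")[165:225,250:310,::-1]
    a=cv2.resize(a,None,fx=5,fy=5,interpolation=2);b=cv2.resize(b,(400,400),interpolation=2)
    cv2.imwrite("pics/"+n,cv2.convertScaleAbs(np.hstack([a,b]),alpha=1.9))
E
python3 - <<'E'
from h import *
np.set_printoptions(precision=4,suppress=True)
catchpic("k0.png")
arm.move_l(press(17)+[0,0,.006],R(PHI,0),feed=.1)
for t in (17,15,13,11,9,8):
    arm.move_l(press(t),feed=.04)
    print(t,arm.current_t(),arm.current_ee_pos()[2],arm.current_force())
    if arm.current_force()[2]>17: break
catchpic("k1.png")
save("scene","s10.png",(160,460,160,340),2.6,1.5)
E
```

```text
17 24.7333 0.09843667293745798 [-0.3261  0.247   0.4879]
15 25.0417 0.09292605187081217 [1.2365 4.5924 6.1837]
13 25.35 0.08723434510059591 [0.8434 6.0986 5.4381]
11 25.6583 0.08144405281187424 [1.1204 5.543  6.0401]
9 25.9667 0.07551811103447148 [0.6888 5.3938 5.6254]
8 26.2167 0.07258702463973118 [1.9366 4.7213 5.2069]
```

View pics/s10.png

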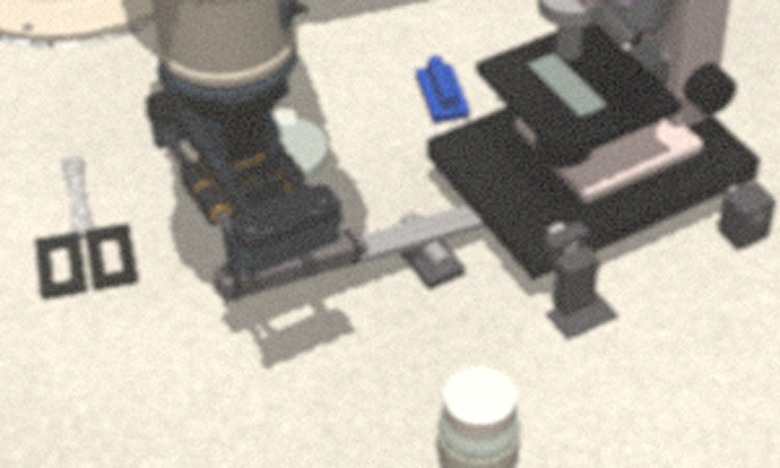

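View pics/k0.png

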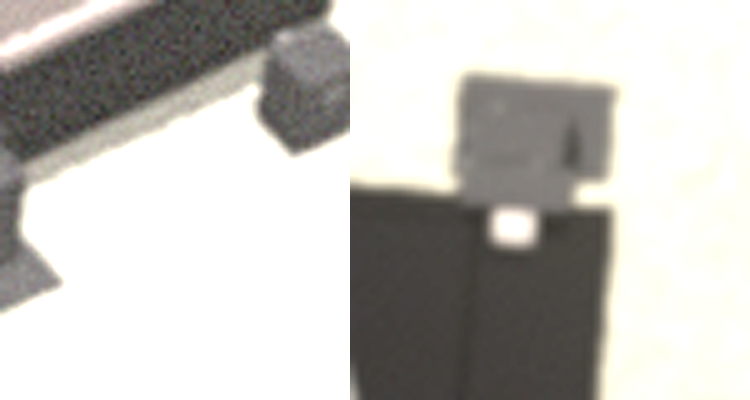

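View pics/k1.png

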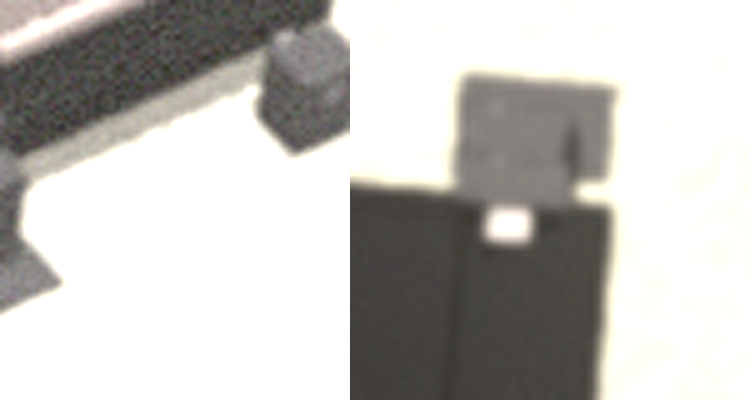

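```bash
cat >> h.py <<'E'
def catchpic(n):
    a=arm.snapshot("scene")[235:285,355:405,::-1];b=arm.snapshot("top")[165:225,250:310,::-1]
    a=cv2.resize(a,(400,400),interpolation=2);b=cv2.resize(b,(400,400),interpolation=2)
    cv2.imwrite("pics/"+n,cv2.convertScaleAbs(np.hstack([a,b]),alpha=1.9))
def bolt():
    "white tail pixel and scene"
    im=arm.snapshot("top")[165:225,250:310].astype(float)
    m=(im.min(2)>0)
    return None
E
python3 - <<'E'
from h import *
np.set_printoptions(precision=4,suppress=True)
print([press(t) for t in (17,12,8,4,0)])
y=arm.current_ee_pos()[:2]
for t in (7.2,6.5):
    p=press(t); arm.move_l([y[0],y[1]+.001,p[2]],feed=.03)
    print(t,arm.current_t(),arm.current_ee_pos()[2],arm.current_force())
catchpic("k2.png")
save("top","t10.png",(240,440,170,320),4,1.4)
E
```

```text
[array([ 0.5477, -0.0851,  0.0983]), array([ 0.5472, -0.0918,  0.0842]), array([ 0.5469, -0.0959,  0.0724]), array([ 0.5467, -0.099 ,  0.0603]), array([ 0.5465, -0.1009,  0.048 ])]
7.2 26.6167 0.07041966067099041 [-0.095  -0.8096  6.4987]
6.5 26.8667 0.06836907292411296 [-0.9515 -3.1329  8.2417]
```

View pics/k2.png

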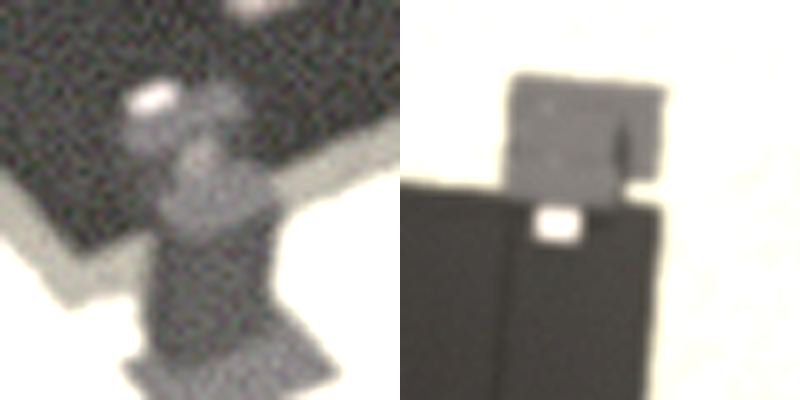

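View pics/t10.png

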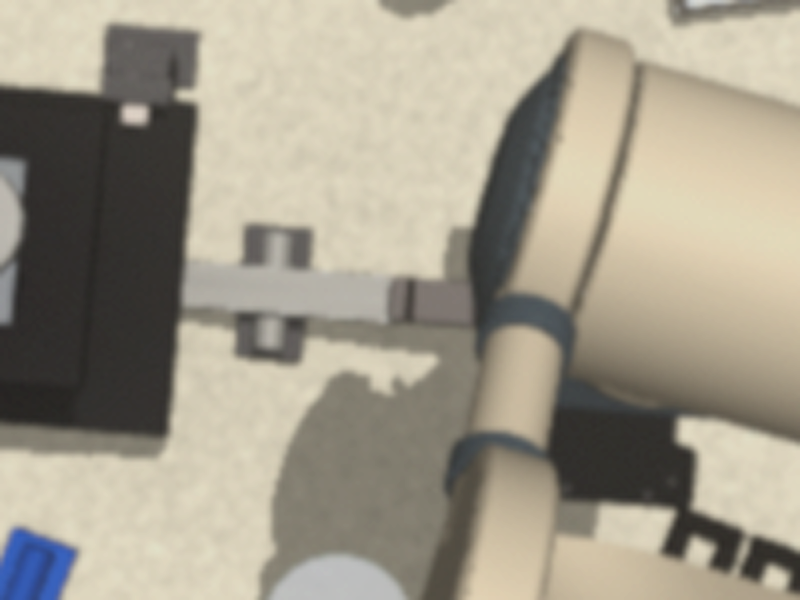

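```bash
cat >> h.py <<'E'
def bolt():
    im=arm.snapshot("top")[182:212,264:282].astype(float).mean(2)
    # white mark: bright pixels connected region in a dark surround
    n,l,s,c=cv2.connectedComponentsWithStats((im>130).astype(np.uint8))
    return [(int(s[i,4]),*np.round(c[i]+[264,182],1)) for i in range(1,n) if s[i,4]<60]
E
python3 - <<'E'
from h import *
np.set_printoptions(precision=4,suppress=True)
y=arm.current_ee_pos()[:2]
print(bolt())
for i,t in enumerate((5.8,5.1,4.4,3.7)):
    p=press(t); arm.move_l([y[0],y[1]+.0003*(1-i),p[2]],feed=.03)
    f=arm.current_force()
    print(t,arm.current_t(),arm.current_ee_pos()[2],f,bolt())
    if f[2]>17: break
catchpic("k3.png")
E
```

```text
[(8, np.float64(264.0), np.float64(185.5)), (14, np.float64(273.1), np.float64(197.9))]
5.8 27.3167 0.06618814930176238 [-1.5076 -4.319   7.7088] [(7, np.float64(264.0), np.float64(185.0)), (14, np.float64(273.1), np.float64(197.9))]
5.1 27.6167 0.06405155305113676 [-1.6327 -4.8712  7.8429] [(7, np.float64(264.0), np.float64(185.0)), (14, np.float64(273.1), np.float64(197.9))]
4.4 27.9167 0.06188964722521267 [-1.8325 -4.3253  8.0273] [(7, np.float64(264.0), np.float64(185.0)), (15, np.float64(274.0), np.float64(186.0))]
3.7 28.2167 0.059774928868856776 [-0.7897 -5.6735  8.1622] [(8, np.float64(264.0), np.float64(185.5)), (15, np.float64(274.0), np.float64(186.0))]
```

View pics/k3.png

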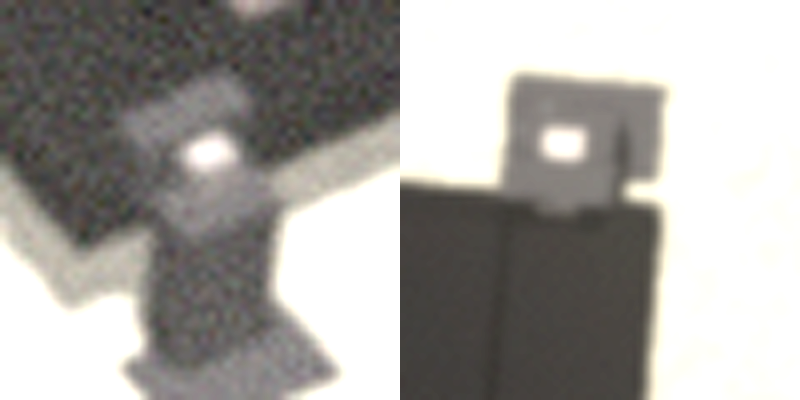

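```bash
python3 - <<'E'
from h import *
np.set_printoptions(precision=4,suppress=True)
p=arm.current_ee_pos()
for i in range(1,13):
    arm.move_l(p+[0,0,.0012*i],feed=.012)
    f=arm.current_force()
    print(i,arm.current_t(),arm.current_ee_pos()[2],f,bolt()[-1][2])
    if f[2]<1.0: break
catchpic("k4.png")
save("scene","s11.png",(160,460,160,340),2.6,1.5)
E
```

```text
1 28.675 0.06137645233931578 [-0.6167  2.3502  6.8499] 186.0
2 28.975 0.0625003703553728 [-1.1914  2.9703  6.0007] 186.0
3 29.275 0.06353429391313442 [-1.0038  3.0296  4.2864] 186.0
4 29.575 0.06465764294425334 [-0.7037  1.1532  2.1018] 186.0
5 29.875 0.0658437561309683 [-0.5947  0.0712  1.3863] 186.0
6 30.175 0.06708356992608361 [ 0.4783 -0.5081 -0.0972] 186.0
```

View pics/s11.png

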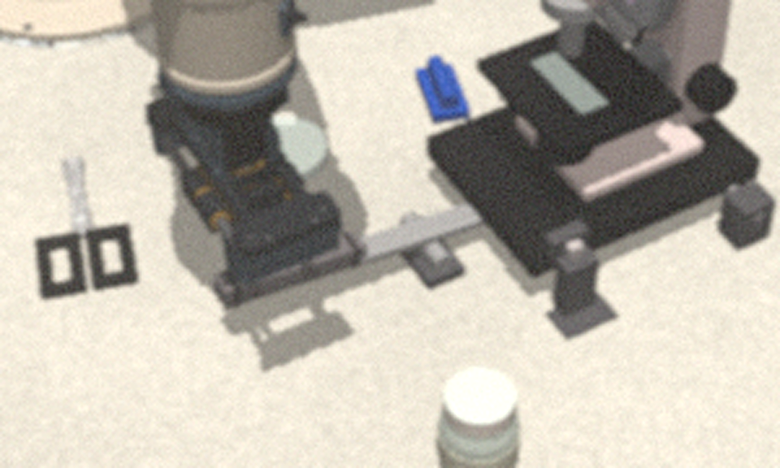

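View pics/k4.png

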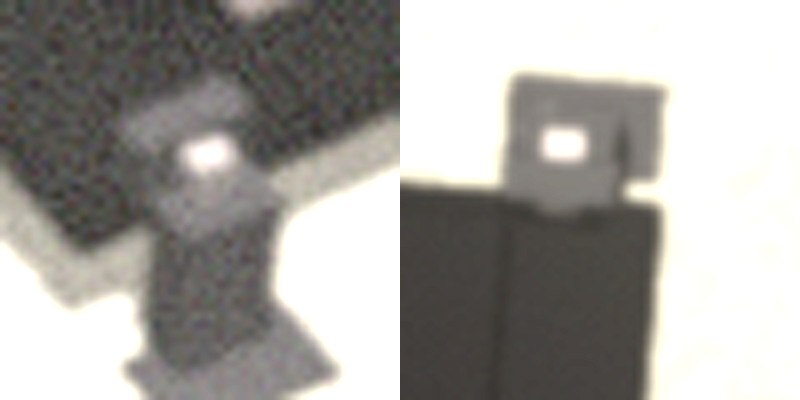

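```bash
cat >> h.py <<'E'
A2=np.radians(5.6)
def tp2(org,th): return tcp(org,PHI,th,-.035,.006),R(PHI,th-A2)
E
python3 - <<'E'
from h import *
np.set_printoptions(precision=4,suppress=True)
p=arm.current_ee_pos()
arm.move_l(p+[0,0,.05],feed=.12)
arm.grip(.05)
th=np.radians(5.6);o=org_at(.069,th,0)
g,Rg=tp2(o,th)
arm.move_to(g+[0,0,.05],Rg)
arm.move_l(g,feed=.08)
print(arm.current_t(),arm.current_force(),g)
arm.grip(0); print(arm.current_width(),arm.current_force(),arm.current_torque(),bolt())
for t,c in ((7,.0),(8.5,.0008)):
    th=np.radians(t)
    arm.move_l(*tp2(org_at(.069,th,c),th),feed=.03); print(t,arm.current_t(),arm.current_force(),arm.current_torque())
catchpic("k5.png")
save("scene","s12.png",(160,460,160,340),2.6,1.5)
E
```

```text
32.95 [1.0144 0.2696 0.1535] [ 0.5511 -0.0397  0.0438]
0.02206216664468942 [ 0.4692 -0.0375 -0.0729] [-0.1414 -0.0405 -0.0175] [(6, np.float64(264.0), np.float64(184.5)), (15, np.float64(274.0), np.float64(186.0))]
7 33.7917 [ 0.3     0.0896 -0.347 ] [-0.0528 -0.0612 -0.1373]
8.5 34.0583 [-0.1505  0.4325 -3.0493] [-0.2141  0.0443 -0.0201]
```

View pics/s12.png

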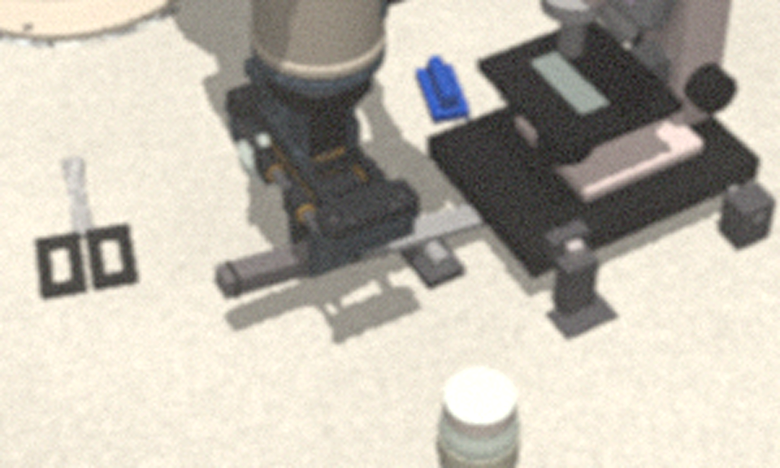

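Bar is gripped, free of lip and fulcrum (force = its weight); base still up. Pull out along its axis, then lay down.

```bash
python3 - <<'E'
from h import *
np.set_printoptions(precision=4,suppress=True)
th=np.radians(8.5)
for d in (.05,.03,-.03):
    arm.move_l(*tp2(org_at(d,th,.001),th),feed=.06); print(d,arm.current_t(),arm.current_force())
    if np.linalg.norm(arm.current_force()-[0,0,-3.2])>8: break
else:
    o=np.array([.548,-.25,0])
    arm.move_to(*tp2(o+[0,0,.05],0))
    arm.move_l(*tp2(o+[0,0,.004],0),feed=.08)
    for z in (.003,.002,.001,0):
        arm.move_l(*tp2(o+[0,0,z],0),feed=.02); f=arm.current_force(); print(z,f,arm.current_ee_pos())
        if f[2]>1.5: break
catchpic("k6.png")
save("scene","s13.png",None,1.2,1.4)
print(arm.current_t(),bolt())
E
```

```text
0.05 34.675 [ 0.0764  0.6956 -2.7033]
0.03 35.1583 [ 0.369  -0.0048 -2.593 ]
-0.03 36.3167 [-0.3314  0.274  -2.8577]
0.003 [ 0.5604 -0.7375 -3.2836] [ 0.5455 -0.285   0.0093]
0.002 [ 0.6332  0.124  -3.5654] [ 0.5454 -0.2849  0.008 ]
0.001 [ 0.8295 -0.5152 -1.7244] [ 0.5454 -0.2849  0.007 ]
0 [-1.0392 -0.4425 -0.4001] [ 0.5455 -0.285   0.0061]
38.8417 [(6, np.float64(264.0), np.float64(184.5)), (15, np.float64(274.0), np.float64(186.0))]
```

View pics/s13.png

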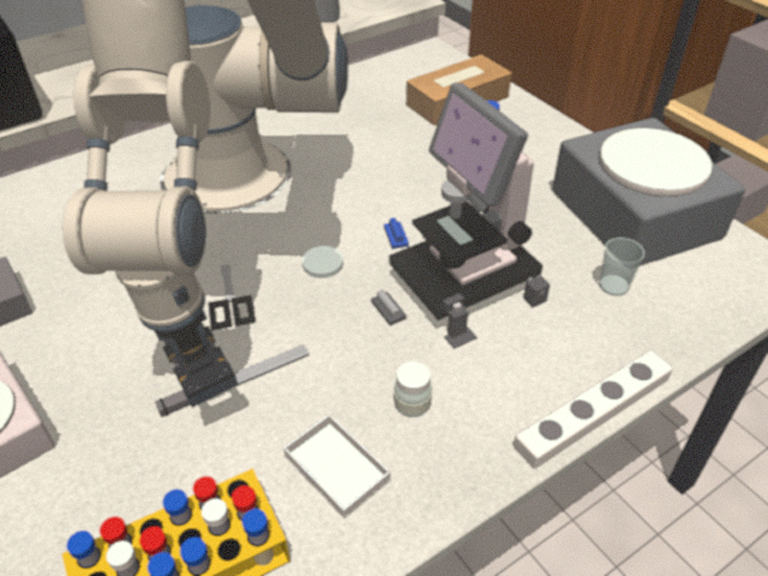

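```bash
python3 - <<'E'
from h import *
np.set_printoptions(precision=4,suppress=True)
arm.grip(.05)
p=arm.current_ee_pos();z=arm.current_tool_rot()[:,2]
arm.move_l(p-.12*z,feed=.12)
arm.move_to((.42,-.25,.42),R(PHI,0))
print(arm.current_t(),arm.current_force(),bolt())
catchpic("k7.png")
save("scene","s14.png",None,1.2,1.4)
save("top","t14.png",None,1.2,1.4)
E
```

```text
41.875 [ 0.035  -0.3261 -0.2323] [(3, np.float64(264.0), np.float64(184.0)), (3, np.float64(274.0), np.float64(186.0))]
```

View pics/s14.png

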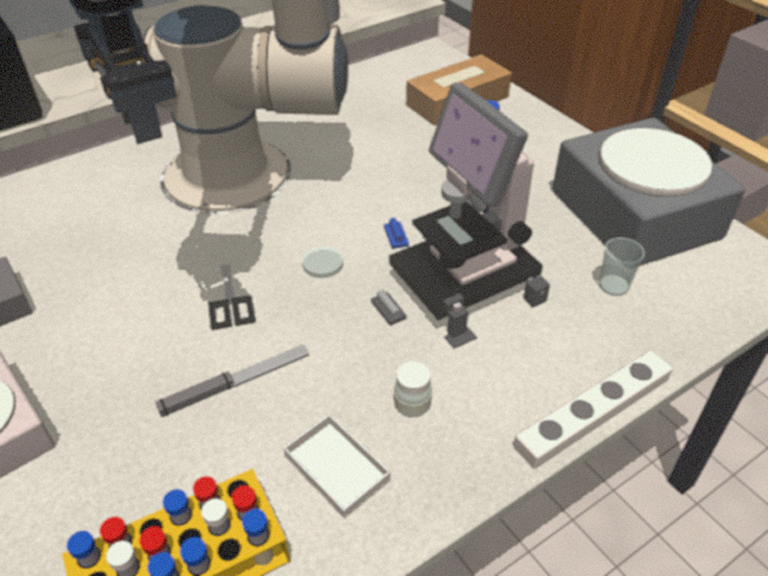

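View pics/t14.png

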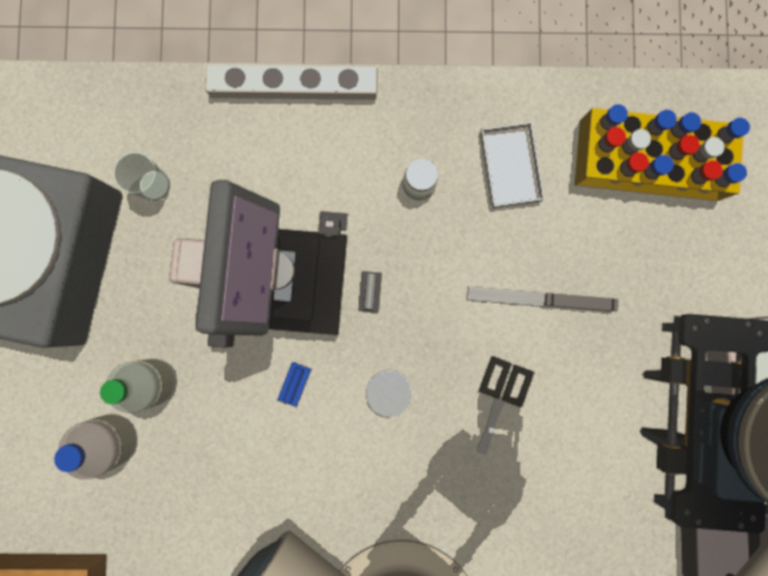

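View pics/k7.png

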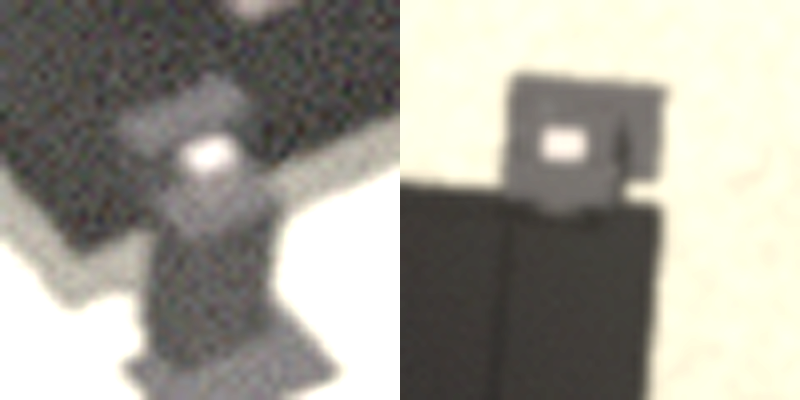

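```bash
python3 - <<'E'
from rig import arm
print(arm.current_t(),arm.current_ee_pos(),abs(arm.current_dq()).max()); print(arm.sign_off())
E
```

```text
42.125 [ 0.42015757 -0.25008387  0.41908601] 0.3490440838270969
the job is handed in; nothing more can be done
None
```

The base is propped up on its spring catch, and the bar is lying flat on the bench. I handed the job in at 42 s of the 72 s allowed.

**What I did**
- I took the bar and slid its blade over the grey fulcrum block and about 20 mm under the base's front edge.
- I pressed the handle end down in small steps with closed fingers, at about 8 N, until both cameras showed the catch pop out. There was no force rise that would suggest the top stop.
- I eased the load onto the catch in 1.2 mm steps, pulled the bar out along its length, and laid it down about 13 cm in front of the fulcrum block.

**Last checks**
- With the bar out, both cameras still show the catch over its post and the base raised.
- Nothing else looks moved, and the force at the wrist was about zero with the arm clear of everything.

**Discrepancies**
- **Extra regrip:** with my first grip the wrist would probably have hit the microscope. I set the bar down on the bench and took it again at a different angle before inserting it.
- **Camera offset:** positions from the scene camera were about 5–9 mm off those from the top camera. I used the top camera's values and checked contact by force.
- **Catch mark:** the white mark on the catch moved about 25 mm in the top view, more than the 9 mm bolt travel. The base staying up once unloaded confirmed the catch was holding.

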